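# Kit the tray for a probing run

## Robot

A 6-joint arm with a two-finger parallel gripper is mounted at the origin on a cart in front of the work surface, level with it; the furniture and walls round the work are solid. World frame = base frame: x ahead of the robot, y to its left, z up, the work surface at z = 0. Lengths are in mm, angles in rad, forces in N, time in s.
With the tool pointing down it reaches from about 275 to 750 mm from the base axis. Payload 10.2 kg.
Tool frame: the origin (TCP) lies at the very end of the fingers, on their centre line; the grasp point (between the pads) lies 19 mm behind it (ctrl.grip_depth is the distance from the TCP to the grasp point, in mm); z points along the fingers, x is the direction in which the jaws open and shut, and the axes are right-handed (so a half turn about z gives the same grasp; the last joint's range is limited). The gripper opens to 85 mm and grips with 20 to 120 N. Pads are 22 mm wide; open, the fingers measure 114 mm over their backs; the gripper's body (76 mm by 85 mm) begins 54 mm behind the grasp point. The pads swing forward as they close: fully open they stand 13 mm farther back than shut.
Start: joints at [-0.223, 0.313, 1.498, -0, 1.331, -0.223], TCP at [525.006, -0.013, 231.294] pointing down, gripper open.
Joint ranges: [-2.94, 2.94], [-0.97, 2.17], [0.19, 2.56], [-1.23, 4.37], [0.02, 3.11], [-2.88, 2.88]. Speed limits (rad/s): [2.39, 2.39, 3.01, 3.14, 3.14, 3.14].

## Interface

Orientations are given as a unit quaternion [w, x, y, z].
In Python, from rig import ctrl gives the robot as it stands.
- The arm moves only by the tool play_rows, never from a script. Its argument "motion" is a list of rows, each a list of 2 entries, a list of its own where there are three numbers: the shift along the tool's x, y, z in mm, then the turn, a rotation vector about the tool's x, y, z in degrees. A call has 1 to 20 rows; each row shifts and turns the commanded pose from where the row before left it, along the tool's axes as they then stand; what a row does not reach is not made up. A row lasts 1/12 s, in which the tool goes at most 41.7 mm and 7.16 degrees, less where a joint would pass 70% of its speed; a pose out of reach is approached as far as the arm can. A call with a gripper value outside its range is refused whole. "fingers" is the finger opening in mm, from 0 to 85.4, set as the call begins (left out, the last holds). The fingers move at their own pace and stop on an object; "squeeze" is the grip in N (left out, the last holds). Time passes only in rows, so rows that do not move let the fingers close. It gives the time, the measured TCP pose, the force and the opening at its end, in the units of the state.
- ctrl.sense(): the state, without advancing time (a new reading comes with each control period).
- ctrl.capture(name): name is "scene" or "side" or "wrist"; returns the picture (480x640x3 uint8, red, green, blue); there is no depth.
- ctrl.get_calibration(name): a dict with "K" (3x3 intrinsics, pixels), "R" (3x3) and "t" (3): a world point X has camera coordinates R X + t; the wrist camera has in their place "tool_from_camera" (4x4, takes a point from camera to tool coordinates, whose origin is the TCP and whose axes are the tool frame's). Camera axes: x right, y down, z forward; pixel columns grow to the right and rows downward; lengths in mm; the calibration is good to about 2 mm. A picture is of the moment at which its call begins: read the wrist's pose just before it. get_calibration takes no time and is no camera call.
- ctrl.finish_job(): hands the job in, once; it reports no verdict.
Trained networks look in the newest picture that a camera, given by its name, has taken for a name from the list of things; names that differ only in an ending like _2 or _b are one class to them, and where a whole thing is asked for, a point or a joint stands for the part that bears it (a point fixed in the world has none). Each returns a list of dicts, best first, with "p" (0 to 1); they miss things now and then, are a little off and sometimes report something else, mostly with a low value. They report only what shows in the picture. A call takes as long as a camera call. They do not tell look-alikes from the thing itself.
- ctrl.spot_in(camera, name): "position" ([column, row] as shares, 0 to 1, of the picture: columns of its width, rows of its height, amid what is visible of it).
The state is a dict: "time_s": time; "joints": joint angles; "dq": joint speeds; "tau": joint torques, N m; "eef_pos": TCP position; "ee_rot": TCP orientation; "force": force on the tool from outside, world axes, zero at the start; "wrist_torque": the same for the moment, N m; "grip_width": opening from 0.0 (shut) to 1.0 (fully open).
Only numpy, scipy, OpenCV 4.12 (cv2) and the standard library are available. Lean on these libraries where they do the work, as an engineer would, in place of code of your own. Each camera call takes 0.05 s, during which the arm holds its last target. There are 200 camera calls.

## Task

Kit the white tray for the next run on the probe station: put the small square gel box, the short capped needle tube, the glass vial and the T-shaped coax adapter each into the insert whose recess is cut for it, resting flat on the recess floor, the vial standing upright. The straight coax adapter and the long marker pen look similar but do not belong to the kit: leave them where they lie.

Things in the scene. Friction and masses are not known exactly. Their poses are not given: they have to be found in the camera images.
- gel_box: gel box: small flat square box for chips, dark grey with a clear lid, 46 x 46 mm (its x by y), 16 mm high (solid to 15 mm), lying on the table. Origin: centre of its underside; x and y along its sides, z up. 30 g, lid fixed.
- needle_mid (a point): needle tube: smooth short clear tube (looks grey) with a red cap, 77 mm long, 14 mm thick (cap 16 mm, 16 mm long, at its -y end), lying on the table. This point: middle of its length on its axis, about 8 mm above what it lies on; its y runs along the tube. It can roll. 20 g. Grip it with the fingertips just below its axis, so that they stay clear of the recess rim when it is set down.
- vial: glass sample vial with a black screw cap, standing upright, 23 mm diameter, 50 mm high (grip it below 42 mm: the top of the cap is not solid). Origin: centre of its underside, z up. 14 g.
- tee_adapter: coax T-piece of beige-grey metal, lying flat: 30 x 36 mm (x by y), 16 mm high, bars 14 mm thick, axes 8 mm up. The run lies along y at x = +7 mm; its middle nut, 8 mm wide, has a flat face at x = +15 mm. The stem points to -x, flat end at x = -15 mm. Origin: underside, middle of the outline, z up. Can be gripped along x through the origin (nut and stem end, 30 mm). 30 g.
- straight_adapter: look-alike, does not belong: straight coax adapter of the same metal, 36 mm long (y), 14 mm barrel with a 16 mm square nut, no stem, lying on the table. Origin: centre of its underside. Leave it alone.
- marker_pen: look-alike, does not belong: white marker pen with a coloured cap, 135 mm long (y) and 17 mm thick, lying on the table. Origin: centre of its underside. Leave it alone.
- insert_gel: tray insert: fixed grey block 78 x 116 x 11 mm (x, y, z), one of four filling the white tray two by two in any order, long sides parallel. Origin: centre of underside, 3 mm above the table, z up. Top (level with tray lip) 14 mm, black recess floor 9 mm above the table. Recess 5 mm deep, centred: 62 x 62 mm square for the gel box.
- insert_needle: tray insert: fixed grey block 78 x 116 x 11 mm (x, y, z), one of four filling the white tray two by two in any order, long sides parallel. Origin: centre of underside, 3 mm above the table, z up. Top (level with tray lip) 14 mm, black recess floor 9 mm above the table. Recess 5 mm deep, centred: trough 32 (x) by 93 mm (y) for the needle tube.
- insert_vial: tray insert: fixed grey block 78 x 116 x 11 mm (x, y, z), one of four filling the white tray two by two in any order, long sides parallel. Origin: centre of underside, 3 mm above the table, z up. Top (level with tray lip) 14 mm, black recess floor 9 mm above the table. Recess 5 mm deep, centred: round, 40 mm diameter, for the vial.
- insert_tee: tray insert: fixed grey block 78 x 116 x 11 mm (x, y, z), one of four filling the white tray two by two in any order, long sides parallel. Origin: centre of underside, 3 mm above the table, z up. Top (level with tray lip) 14 mm, black recess floor 9 mm above the table. Recess 5 mm deep, centred: rectangle 44 mm (x) by 50 mm (y) for the T-piece.
There are look-alikes about, which are no part of the job. Several things look just like the vial: the one meant starts farthest from the robot's base.

How it is judged:
By the outcome, as a careful person would: the job done as asked, in the order asked, and still so for the second after the job is handed in, with the robot touching nothing.
It also fails if it takes over 112 s, if anything falls off the work surface, if the arm or the gripper's body presses on something with over 40 N, if the wrist force passes 120 N, or if a joint passes its speed limit or range.

## Working session

There is one attempt and no reset: what is moved stays moved. The work goes in short steps, Python scripts to look and compute and a tool call to move; the robot and the scene stay as the last step left them, time stands still between calls to the robot, and variables do not carry over. Pictures are saved under pics/ and viewed, about 12 in all and at most 16, crops included, and the job is handed in when it is done.

Besides the shell and the picture viewer there is one more tool, called after "Call:" as name(argument=value, ...) on one line, values as JSON. play_rows: Moves the arm, as the interface text tells. Its arguments: {"type":"object","properties":{"motion":{"type":"array"},"fingers":{"type":"number"},"squeeze":{"type":"number"}},"required":["motion"]}

```bash
mkdir -p pics; ls; cat > h.py <<'E'
import numpy as np, cv2, json
from rig import ctrl
from scipy.spatial.transform import Rotation as Rn
def cam(name):
    c=ctrl.get_calibration(name); K=np.array(c["K"])
    if name=="wrist":
        s=ctrl.sense(); q=s["ee_rot"]; R=Rn.from_quat([q[1],q[2],q[3],q[0]]).as_matrix()
        T=np.eye(4); T[:3,:3]=R; T[:3,3]=s["eef_pos"]
        M=np.linalg.inv(T@np.array(c["tool_from_camera"])); return K,M[:3,:3],M[:3,3]
    return K,np.array(c["R"]),np.array(c["t"])
def ray(C,px,z):
    K,R,t=C; d=R.T@np.linalg.inv(K)@np.array([px[0],px[1],1.]); o=-R.T@t
    return o+d*(z-o[2])/d[2]
def proj(C,X):
    K,R,t=C; p=K@(R@np.array(X,float)+t); return p[:2]/p[2]
def shot(name,f=None):
    C=cam(name); im=np.array(ctrl.capture(name))
    if f: cv2.imwrite(f"pics/{f}.png",im[:,:,::-1])
    return C,im
E
python3 - <<'E'
from h import *
s=ctrl.sense(); print(s["eef_pos"],s["ee_rot"],s["time_s"],s["force"])
Z=dict(gel_box=8,needle_mid=8,vial=25,tee_adapter=8,straight_adapter=8,marker_pen=8,insert_gel=11,insert_needle=11,insert_vial=11,insert_tee=11)
for n in ["scene","side","wrist"]:
    C,im=shot(n,n+"0")
    print(n, (-C[1].T@C[2]).round())
    for k,z in Z.items():
        for r in ctrl.spot_in(n,k)[:5]:
            p=np.array(r["position"])*[640,480]
            if r["p"]>.2: print(n,k,round(r["p"],2),p.round(),ray(C,p,z).round())
print(ctrl.sense()["time_s"])
E
```

```text
pics
[5.24736801e+02 2.58792342e-02 2.30717014e+02] [-1.47168598e-04  9.99999770e-01 -5.95999124e-06 -6.62459761e-04] 0.0 [-0.29177584  0.42682767  0.05779066]
scene [ -9. 707. 676.]
scene gel_box 0.63 [312. 234.] [543. -61.   8.]
scene needle_mid 0.61 [286. 254.] [540.  43.   8.]
scene vial 0.5 [334. 204.] [ 564. -188.   25.]
scene vial 0.43 [393. 210.] [ 424. -255.   25.]
scene vial 0.34 [264. 301.] [467. 205.  25.]
scene straight_adapter 0.44 [368. 234.] [ 431. -143.    8.]
scene marker_pen 0.55 [407. 194.] [ 445. -381.    8.]
scene insert_gel 0.82 [226. 277.] [591. 187.  11.]
scene insert_needle 0.9 [239. 323.] [476. 269.  11.]
scene insert_vial 0.96 [264. 300.] [481. 190.  11.]
scene insert_tee 0.67 [195. 294.] [604. 261.  11.]
scene insert_tee 0.24 [265. 300.] [478. 190.  11.]
side [  62. -890.  618.]
side needle_mid 0.57 [315. 241.] [539.  40.   8.]
side vial 0.76 [380. 282.] [ 571. -192.   25.]
side vial 0.73 [335. 322.] [ 427. -262.   25.]
side vial 0.61 [339. 299.] [ 466. -205.   25.]
side straight_adapter 0.62 [312. 298.] [ 433. -155.    8.]
side marker_pen 0.76 [382. 369.] [ 447. -387.    8.]
side marker_pen 0.53 [347. 266.] [554. -86.   8.]
side insert_gel 0.7 [263. 220.] [470. 193.  11.]
side insert_gel 0.64 [303. 208.] [591. 206.  11.]
side insert_needle 0.8 [256. 209.] [478. 259.  11.]
side insert_vial 0.92 [266. 219.] [478. 192.  11.]
side insert_tee 0.56 [295. 198.] [596. 269.  11.]
wrist [524.  69. 374.]
wrist gel_box 0.93 [341. 276.] [554. -73.   8.]
wrist needle_mid 0.63 [329. 170.] [539.  47.   8.]
wrist vial 0.91 [358. 368.] [ 577. -185.   25.]
wrist vial 0.61 [269. 380.] [ 469. -202.   25.]
wrist vial 0.5 [243. 403.] [ 435. -236.   25.]
wrist tee_adapter 0.8 [226. 238.] [425. -27.   8.]
wrist straight_adapter 0.61 [244. 331.] [ 438. -144.    8.]
wrist insert_gel 0.75 [391.  30.] [596. 177.  11.]
wrist insert_vial 0.6 [267.  29.] [479. 179.  11.]
1.65
```

View pics/wrist0.png

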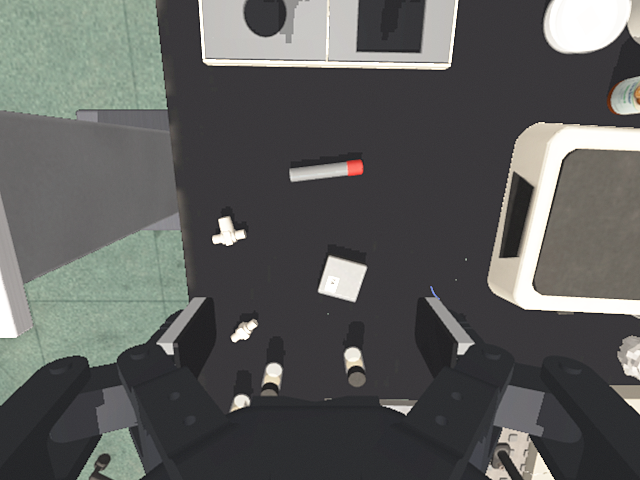

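View pics/scene0.png

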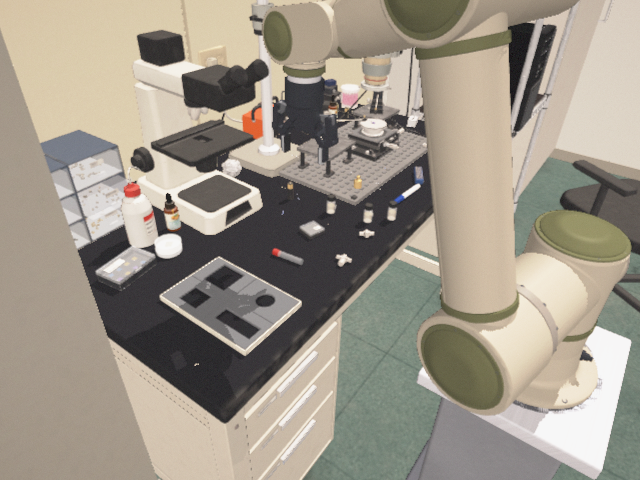

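View pics/side0.png

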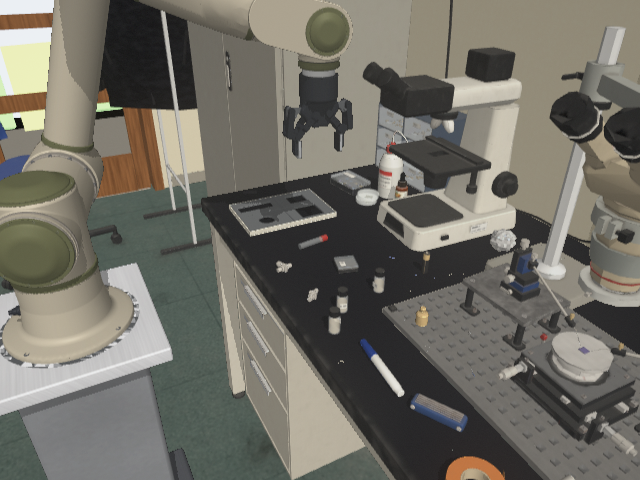

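The wrist view shows the tray at the top, with the round recess at (265,15) and the square one at (390,25). The needle tube is at (327,170), tee at (228,233), gel box at (342,277) and straight adapter at (244,331). Three vials are at (355,365), (271,378) and (240,403); the farthest from the base is the one at about x=577. In the scene and side views, the needle trough is at the near-left and the tee recess at the far-left. Next I'll view the tray from above.

Call:
play_rows(motion=[[[3,-30,-8],[0,0,0]],[[3,-30,-8],[0,0,0]],[[3,-30,-8],[0,0,0]],[[4,-30,-6],[0,0,0]],[[0,0,0],[0,0,0]],[[0,0,0],[0,0,0]],[[0,0,0],[0,0,0]]])

```text
time_s: 2.23
eef_pos: [537.9, 119.6, 261.0]
ee_rot: [0.0, 1.0, 0.0, -0.0]
force: [0.6, -0.9, 1.4]
grip_width: 0.999
```

```bash
python3 - <<'E'
from h import *
s=ctrl.sense(); print(s["eef_pos"],s["ee_rot"],s["time_s"])
C,im=shot("wrist","tray1"); print(C[0])
np.save("im.npy",im)
for n in ["insert_gel","insert_needle","insert_vial","insert_tee"]:
    for r in ctrl.spot_in("wrist",n)[:2]:
        p=np.array(r["position"])*[640,480]; print(n,round(r["p"],2),p.round(),ray(C,p,11).round())
E
```

```text
[537.88808649 119.60547861 260.9627951 ] [ 1.41343812e-04  9.99999945e-01  1.34570935e-05 -2.99869118e-04] 2.2333
[[336.39861696   0.         315.05846268]
 [  0.         336.39861696 243.88032362]
 [  0.           0.           1.        ]]
insert_gel 0.9 [368. 146.] [597. 192.  11.]
insert_needle 0.7 [260.  65.] [479. 274.  11.]
insert_needle 0.42 [261. 143.] [477. 195.  11.]
insert_vial 0.62 [264. 143.] [481. 195.  11.]
insert_tee 0.64 [371.  70.] [596. 269.  11.]
```

View pics/tray1.png

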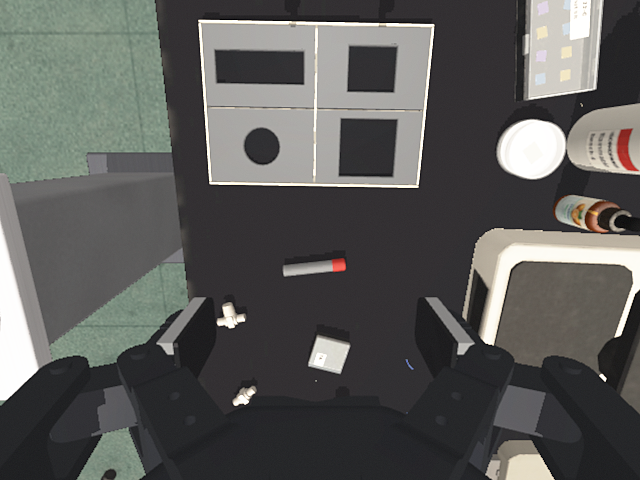

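The tray shows needle trough at (260,67), tee recess at (372,69), vial hole at (262,146) and gel recess at (368,147). Now I'll measure recess centres and object poses by segmentation.

```bash
cat >> h.py <<'E'
def rect(C,mask,z):
    """largest contour of mask -> world minAreaRect on plane z"""
    c,_=cv2.findContours(mask.astype(np.uint8),cv2.RETR_EXTERNAL,cv2.CHAIN_APPROX_NONE)
    c=max(c,key=cv2.contourArea)[:,0]
    w=np.array([ray(C,p,z)[:2] for p in c],np.float32)
    (ctr,sz,a)=cv2.minAreaRect(w); return np.round(ctr,1),np.round(sz,1),round(a,1),w
E
python3 - <<'E'
from h import *
im=np.load("im.npy"); C=cam("wrist"); g=im.max(2)
for n,(x,y,x2,y2) in dict(needle=(208,40,312,95),tee=(335,35,410,102),vial=(235,118,290,172),gel=(330,110,410,182)).items():
    m=np.zeros(g.shape,bool); m[y:y2,x:x2]=g[y:y2,x:x2]<70
    print(n,rect(C,m,14)[:3])
m=np.zeros(g.shape,bool); m[10:195,190:445]=g[10:195,190:445]>200
m=cv2.morphologyEx(m.astype(np.uint8),cv2.MORPH_CLOSE,np.ones((3,3)));print("tray",rect(C,m,14)[:3])
hsv=cv2.cvtColor(im,cv2.COLOR_RGB2HSV)
for n,(x,y,x2,y2),z in [("needle",(275,250,355,285),8),("gel",(300,320,360,380),15),("tee",(212,297,250,334),8)]:
    m=np.zeros(g.shape,bool); m[y:y2,x:x2]=g[y:y2,x:x2]>75
    print(n,rect(C,m,z)[:3])
E
```

```text
needle (array([479.3, 270.7]), array([30.5, 91.7]), 88.9)
tee (array([596.9, 268.6]), array([42.5, 48.9]), 88.9)
vial (array([477.9, 191. ]), array([38.6, 36.8]), 88.2)
gel (array([595.5, 189. ]), array([60.8, 60.8]), 88.9)
tray (array([537.5, 230.1]), array([165.2, 240.2]), 89.0)
needle (array([535.5,  46.3]), array([79.2, 17.4]), 5.4)
gel (array([555.2, -73.9]), array([50.3, 47.3]), 74.3)
tee (array([429. , -22.1]), array([38.7, 34.6]), 66.8)
```

Call:
play_rows(motion=[[[2.8,32.5,15],[0,0,0]],[[2.8,32.5,20],[0,0,0]],[[2.8,32.5,20],[0,0,0]],[[2.8,32.5,20],[0,0,0]],[[2.8,32.5,20],[0,0,0]],[[3,32.5,20],[0,0,0]],[[0,0,22],[0,0,5.3]],[[0,0,22],[0,0,5.2]],[[0,0,22],[0,0,5.2]],[[0,0,0],[0,0,0]],[[0,0,0],[0,0,0]]])

```text
time_s: 3.4
eef_pos: [554.7, -75.3, 80.1]
ee_rot: [-0.0, 0.991, -0.136, -0.001]
force: [-0.3, -0.3, 0.6]
grip_width: 0.999
```

```bash
python3 - <<'E'
from h import *
C,im=shot("wrist","gel1"); np.save("im.npy",im)
K,R,t=C; print((-R.T@t).round(1), ctrl.sense()["eef_pos"])
print("proj gel",proj(C,[555,-75.3,15]))
for r in ctrl.spot_in("wrist","gel_box")[:2]:
    p=np.array(r["position"])*[640,480]; print(round(r["p"],2),p.round(),ray(C,p,10).round(1))
E
```

```text
[572.4  -9.2 223. ] [555.37217716 -75.3583511   81.26906295]
proj gel [316.68967241 258.46800105]
0.56 [316. 255.] [554.9 -74.7  10. ]
```

View pics/gel1.png

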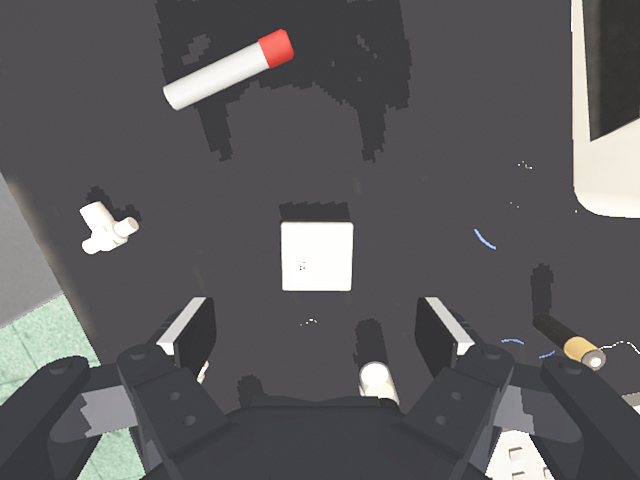

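The gel box lies squarely between the pads at (317,257), matching the predicted projection, so I'm descending and gripping.

Call:
play_rows(motion=[[[0,0,25],[0,0,0]],[[0,0,25],[0,0,0]],[[0,0,16],[0,0,0]],[[0,0,8],[0,0,0]],[[0,0,0],[0,0,0]],[[0,0,0],[0,0,0]]])

```text
time_s: 4.0
eef_pos: [555.8, -75.2, 7.6]
ee_rot: [0.0, 0.991, -0.136, 0.001]
force: [-0.0, 0.1, -0.5]
grip_width: 1.0
```

Call:
play_rows(motion=[[[0,0,0],[0,0,0]],[[0,0,0],[0,0,0]],[[0,0,0],[0,0,0]],[[0,0,0],[0,0,0]],[[0,0,0],[0,0,0]],[[0,0,0],[0,0,0]],[[0,0,0],[0,0,0]],[[0,0,0],[0,0,0]],[[0,0,0],[0,0,0]],[[0,0,0],[0,0,0]]], fingers=30, squeeze=35)

```text
time_s: 4.83
eef_pos: [555.5, -75.1, 7.4]
ee_rot: [0.0, 0.991, -0.137, 0.001]
force: [-1.3, 0.9, 6.4]
grip_width: 0.525
```

Call:
play_rows(motion=[[[0,0,-10],[0,0,0]],[[0,0,-25],[0,0,0]],[[0,0,-30],[0,0,0]],[[0,0,-20],[0,0,0]],[[0,0,0],[0,0,-5.2]],[[0,0,0],[0,0,-5.2]],[[0,0,0],[0,0,-4.2]],[[0,0,0],[0,0,0]],[[0,0,0],[0,0,0]]])

```text
time_s: 5.58
eef_pos: [555.1, -75.1, 91.8]
ee_rot: [0.0, 1.0, -0.011, 0.0]
force: [-0.2, 0.5, -0.7]
grip_width: 0.527
```

Call:
play_rows(motion=[[[4.4,-33.1,0],[0,0,0]],[[4.4,-33.1,0],[0,0,0]],[[4.4,-33.1,0],[0,0,0]],[[4.4,-33.1,0],[0,0,0]],[[4.4,-33.1,0],[0,0,0]],[[4.4,-33.1,0],[0,0,0]],[[4.4,-33.1,0],[0,0,0]],[[4.5,-33.1,0],[0,0,0]],[[0,0,20],[0,0,0]],[[0,0,20],[0,0,0]],[[0,0,0],[0,0,0]],[[0,0,0],[0,0,0]]])

```text
time_s: 6.58
eef_pos: [595.0, 189.0, 51.0]
ee_rot: [0.0, 1.0, -0.01, -0.001]
force: [0.3, -0.2, 1.4]
grip_width: 0.523
```

```bash
python3 - <<'E'
from h import *
print(ctrl.sense()["eef_pos"])
C,im=shot("wrist","gel2")
m=np.zeros(im.shape[:2],bool)
for c in [(564.5,158),(626.5,158),(626.5,220),(564.5,220),(595.5,189)]: print(proj(C,[*c,14]).round())
E
```

```text
[594.98430449 188.96467057  51.01940975]
[266. 324.]
[370. 322.]
[373. 220.]
[259. 222.]
[317. 274.]
```

View pics/gel2.png

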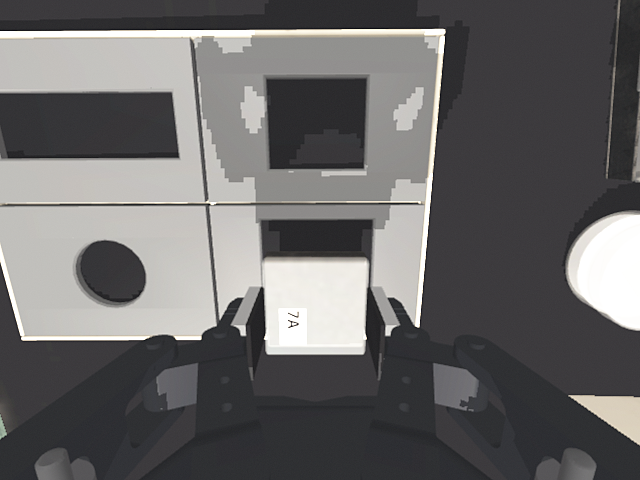

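The box is held squarely over its recess, whose edges at columns 261–373 match the prediction. Lowering and releasing.

Call:
play_rows(motion=[[[0,0,15],[0,0,0]],[[0,0,12],[0,0,0]],[[0,0,7.2],[0,0,0]],[[0,0,0],[0,0,0]],[[0,0,0],[0,0,0]]])

```text
time_s: 7.05
eef_pos: [595.5, 188.9, 17.3]
ee_rot: [0.0, 1.0, -0.01, -0.0]
force: [-0.1, -0.8, -0.3]
grip_width: 0.525
```

Call:
play_rows(motion=[[[0,0,0],[0,0,0]],[[0,0,0],[0,0,0]],[[0,0,0],[0,0,0]],[[0,0,0],[0,0,0]],[[0,0,0],[0,0,0]],[[0,0,0],[0,0,0]]], fingers=75)

```text
time_s: 7.55
eef_pos: [595.4, 189.1, 17.2]
ee_rot: [-0.0, 1.0, -0.01, 0.0]
force: [-0.4, 1.3, -0.8]
grip_width: 0.875
```

Call:
play_rows(motion=[[[0,0,-20],[0,0,0]],[[0,0,-30],[0,0,0]],[[0,0,-33],[0,0,0]],[[0,33,-20],[0,0,0]],[[-4,38,0],[0,0,0]],[[0,0,0],[0,0,0]],[[0,0,0],[0,0,0]]])

```text
time_s: 8.13
eef_pos: [590.1, 116.8, 120.5]
ee_rot: [-0.0, 1.0, -0.011, 0.0]
force: [0.2, 1.1, -0.0]
grip_width: 0.878
```

```bash
python3 - <<'E'
from h import *
print(ctrl.sense()["eef_pos"])
C,im=shot("wrist","gel3"); np.save("im.npy",im)
print("gel expected centre",proj(C,[595.5,189,24]).round())
g=im.max(2); x,y=proj(C,[535.5,46.3,8]).round().astype(int); print(x,y)
E
```

```text
[590.05372229 116.77379738 120.47347298]
gel expected centre [322. 144.]
253 322
```

View pics/gel3.png

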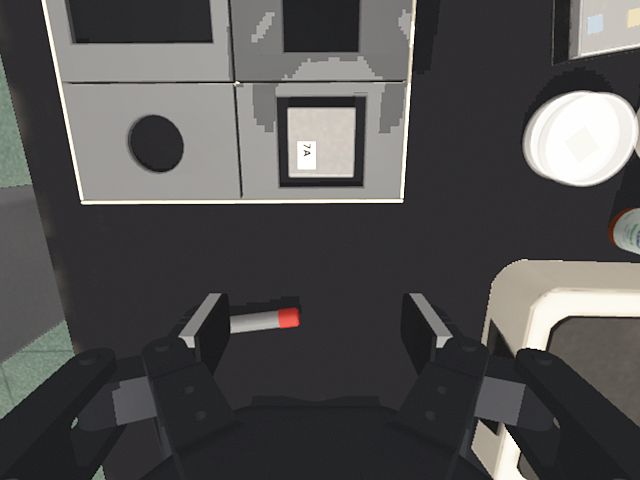

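The gel box sits in its recess, flat and with even black margins, around (322,143). Next I'll refine the needle and tee poses from the closer gel1 picture.

```bash
python3 - <<'E'
from h import *
im=cv2.imread("pics/gel1.png")[:,:,::-1]
a=np.radians(-15.65); c,s=np.cos(a),np.sin(a)
T=np.eye(4); T[:3,:3]=np.array([[c,s,0],[s,-c,0],[0,0,-1]]); T[:3,3]=[555.1,-75.3,80.6]
cal=ctrl.get_calibration("wrist"); M=np.linalg.inv(T@np.array(cal["tool_from_camera"])); C=(np.array(cal["K"]),M[:3,:3],M[:3,3])
g=im.max(2)
for n,(x,y,x2,y2),z in [("needle",(155,20,305,120),8),("tee",(75,195,145,260),8)]:
    m=np.zeros(g.shape,bool); m[y:y2,x:x2]=g[y:y2,x:x2]>125
    r=rect(C,m,z); print(n,r[:3])
    w=r[3]; print(" extremes",w.min(0),w.max(0))
cv2.imwrite("pics/teec.png",cv2.resize(im[180:270,60:160,::-1],None,fx=5,fy=5))
# needle end mids on image
for p in [(175,98),(283,46),(230,72)]: print(ray(C,p,8).round(1))
E
```

```text
needle (array([535.5,  46.7]), array([79.7, 16.4]), 7.0)
 extremes [495.3898   35.14217] [575.4594    59.233036]
tee (array([426.4, -17.8]), array([42.4, 31.6]), 9.1)
 extremes [406.48505 -34.3353 ] [448.50848    -2.1751604]
[501.   41.5   8. ]
[570.7  50.5   8. ]
[537.   45.9   8. ]
```

View pics/teec.png

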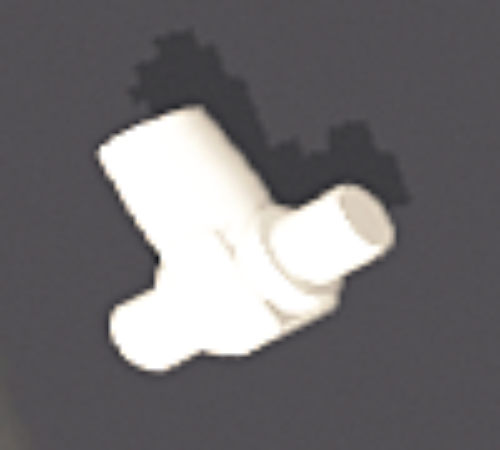

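Tee's stem points up-left in that picture, its run right-up. Going to the needle tube now, with the jaws turned across it.

Call:
play_rows(motion=[[[-17.7,23.8,0],[0,0,0]],[[-17.7,23.8,0],[0,0,0]],[[-17.6,23.9,0],[0,0,0]],[[0,0,5],[0,0,6.8]],[[0,0,5],[0,0,6.8]],[[0,0,5],[0,0,6.8]],[[0,0,5],[0,0,6.8]],[[0,0,5],[0,0,6.8]],[[0,0,5],[0,0,6.8]],[[0,0,5],[0,0,6.8]],[[0,0,5],[0,0,6.8]],[[0,0,5],[0,0,6.8]],[[0,0,5],[0,0,6.8]],[[0,0,5],[0,0,6.9]],[[0,0,5],[0,0,6.9]],[[0,0,0],[0,0,0]],[[0,0,0],[0,0,0]]], fingers=60)

```text
time_s: 9.6
eef_pos: [535.6, 48.6, 59.8]
ee_rot: [0.0, 0.751, -0.66, -0.0]
force: [0.2, -0.1, 0.3]
grip_width: 0.7
```

```bash
python3 - <<'E'
from h import *
s=ctrl.sense(); q=s["ee_rot"]; R=Rn.from_quat([q[1],q[2],q[3],q[0]]).as_matrix()
print(s["eef_pos"],np.degrees(np.arctan2(R[1,0],R[0,0])),R[2,2],s["joints"])
C,im=shot("wrist","nd1"); g=im.max(2)
print(proj(C,[535.7,46.3,8]))
m=g>125; m[300:]=0
n,l,st,ce=cv2.connectedComponentsWithStats(m.astype(np.uint8))
x,y=proj(C,[535.7,46.3,8]).astype(int); k=l[y,x]; print(k,st[k])
r=rect(C,l==k,8); print(r[:3])
E
```

```text
[535.56535827  48.56455521  59.76028373] -82.6258608067409 -0.9999996181234247 [-1.27623372e-01  5.37778535e-01  1.65463356e+00  1.67816914e-04
  9.50043765e-01  1.31437214e+00]
[318.89469788 264.91618993]
4 [ 306  201   27   99 2341]
(array([543.9,  47.4]), array([61.9, 15.4]), 7.4)
```

View pics/nd1.png

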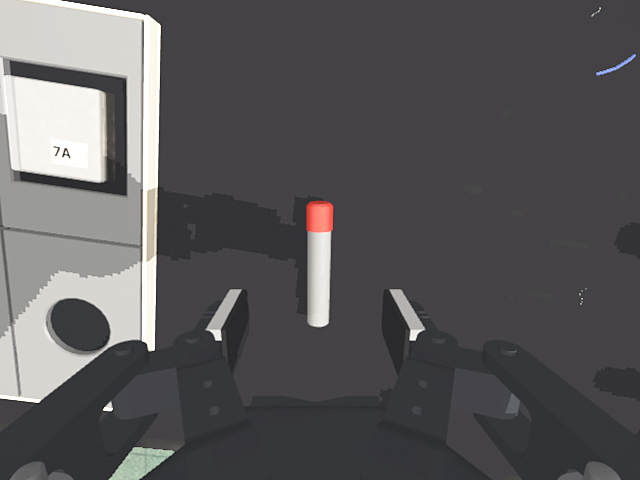

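The tube is centred between the pads at (319,265) with the cap pointing up (+x). Descending with a 1.5 mm correction.

Call:
play_rows(motion=[[[1.5,0,20],[0,0,0]],[[0,0,20],[0,0,0]],[[0,0,10],[0,0,0]],[[0,0,3],[0,0,0]],[[0,0,0],[0,0,0]],[[0,0,0],[0,0,0]],[[0,0,0],[0,0,0]]])

```text
time_s: 10.23
eef_pos: [536.5, 46.2, 8.1]
ee_rot: [-0.0, 0.75, -0.662, 0.001]
force: [-0.3, -0.1, -0.1]
grip_width: 0.705
```

Call:
play_rows(motion=[[[0,0,1.5],[0,0,0]],[[0,0,0],[0,0,0]],[[0,0,0],[0,0,0]],[[0,0,0],[0,0,0]]])

```text
time_s: 10.57
eef_pos: [535.9, 46.2, 5.8]
ee_rot: [-0.0, 0.75, -0.662, 0.0]
force: [-0.4, -0.1, -0.7]
grip_width: 0.699
```

Call:
play_rows(motion=[[[0,0,0],[0,0,0]],[[0,0,0],[0,0,0]],[[0,0,0],[0,0,0]],[[0,0,0],[0,0,0]],[[0,0,0],[0,0,0]],[[0,0,0],[0,0,0]],[[0,0,0],[0,0,0]],[[0,0,0],[0,0,0]],[[0,0,0],[0,0,0]]], fingers=5, squeeze=30)

```text
time_s: 11.32
eef_pos: [535.8, 46.2, 5.7]
ee_rot: [-0.0, 0.75, -0.662, 0.0]
force: [-0.7, -0.1, 2.5]
grip_width: 0.146
```

Call:
play_rows(motion=[[[0,0,-10],[0,0,0]],[[0,0,-20],[0,0,0]],[[0,0,-20],[0,0,0]],[[0,0,-20],[0,0,4]],[[0,0,-10],[0,0,4]],[[0,0,0],[0,0,0]],[[0,0,0],[0,0,0]]])

```text
time_s: 11.9
eef_pos: [535.9, 46.2, 86.0]
ee_rot: [0.0, -0.702, 0.712, -0.0]
force: [-0.9, -0.7, -1.0]
grip_width: 0.142
```

```bash
python3 - <<'E'
from h import *
s=ctrl.sense(); q=s["ee_rot"]; R=Rn.from_quat([q[1],q[2],q[3],q[0]]).as_matrix()
p=np.array(s["eef_pos"]);print(p,np.degrees(np.arctan2(R[1,0],R[0,0])))
print("tool shift to needle insert",(R.T@(np.array([479.3,270.7,p[2]])-p)).round(1))
C,im=shot("wrist","nd2")
E
```

```text
[535.89524919  46.18917436  85.96134551] -90.7811111451405
tool shift to needle insert [-2.237e+02  5.970e+01 -1.000e-01]
```

View pics/nd2.png

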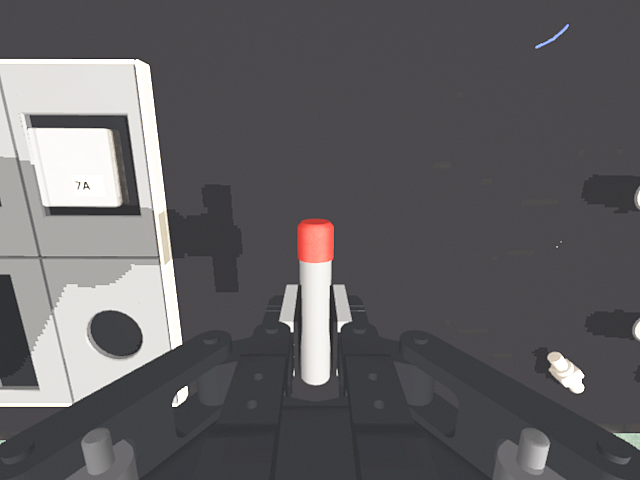

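The tube is gripped at mid-length and level, with the cap at (316,240). Carrying it to the trough.

Call:
play_rows(motion=[[[-32,8.5,0],[0,0,0]],[[-32,8.5,0],[0,0,0]],[[-32,8.5,0],[0,0,0]],[[-32,8.5,0],[0,0,0]],[[-32,8.5,0],[0,0,0]],[[-32,8.5,0],[0,0,0]],[[-31.7,8.7,0],[0,0,0]],[[0,0,20],[0,0,0]],[[0,0,20],[0,0,0]],[[0,0,0],[0,0,0]],[[0,0,0],[0,0,0]]])

```text
time_s: 12.87
eef_pos: [478.9, 270.5, 44.5]
ee_rot: [-0.001, -0.702, 0.712, 0.001]
force: [-0.2, -0.4, 0.3]
grip_width: 0.144
```

```bash
python3 - <<'E'
from h import *
s=ctrl.sense(); print(s["eef_pos"])
C,im=shot("wrist","nd3")
v=im.copy()
for x in (432.8,525.8):
    for y in (254.7,286.7):
        p=proj(C,[x,y,14]).round().astype(int); print(p); cv2.circle(v,tuple(map(int,p)),3,(0,255,0),-1)
cv2.imwrite("pics/nd3.png",v[:,:,::-1])
E
```

```text
[478.864681   270.47989686  44.49070941]
[343 350]
[289 351]
[344 191]
[282 192]
```

View pics/nd3.png

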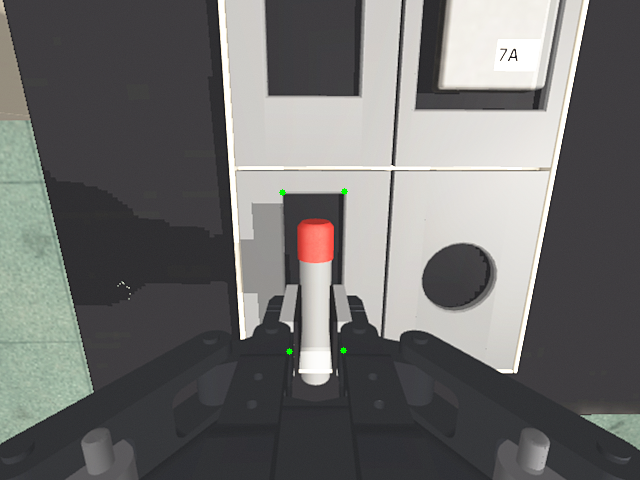

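The tube is centred over the trough: the predicted corners at (282,192) and (344,191) match the cut edges. Lowering.

Call:
play_rows(motion=[[[0,0,14],[0,0,0]],[[0,0,10],[0,0,0]],[[0,0,4],[0,0,0]],[[0,0,0],[0,0,0]],[[0,0,0],[0,0,0]],[[0,0,0],[0,0,0]]])

```text
time_s: 13.42
eef_pos: [480.1, 270.9, 18.2]
ee_rot: [0.0, -0.702, 0.713, -0.0]
force: [-0.1, -0.9, 0.4]
grip_width: 0.142
```

Call:
play_rows(motion=[[[0,0,1],[0,0,0]],[[0,0,0],[0,0,0]],[[0,0,0],[0,0,0]]])

```text
time_s: 13.67
eef_pos: [479.7, 270.8, 16.8]
ee_rot: [0.0, -0.702, 0.713, -0.0]
force: [0.4, 0.6, 0.1]
grip_width: 0.143
```

Call:
play_rows(motion=[[[0,0,0.8],[0,0,0]],[[0,0,0],[0,0,0]],[[0,0,0],[0,0,0]]])

```text
time_s: 13.92
eef_pos: [479.6, 270.8, 15.8]
ee_rot: [-0.0, -0.702, 0.713, 0.0]
force: [-0.4, 0.3, -0.0]
grip_width: 0.146
```

Call:
play_rows(motion=[[[0,0,0.7],[0,0,0]],[[0,0,0],[0,0,0]],[[0,0,0],[0,0,0]]])

```text
time_s: 14.17
eef_pos: [479.6, 270.8, 15.0]
ee_rot: [-0.0, -0.702, 0.713, 0.0]
force: [0.9, 0.1, -0.5]
grip_width: 0.144
```

Call:
play_rows(motion=[[[0,0,0],[0,0,0]],[[0,0,0],[0,0,0]],[[0,0,0],[0,0,0]],[[0,0,0],[0,0,0]],[[0,0,0],[0,0,0]]], fingers=40)

```text
time_s: 14.58
eef_pos: [479.7, 270.8, 15.1]
ee_rot: [0.0, -0.702, 0.713, -0.0]
force: [-0.1, 0.7, -0.2]
grip_width: 0.467
```

Call:
play_rows(motion=[[[0,0,-15],[0,0,0]],[[0,0,-30],[0,0,0]],[[0,0,-35],[0,0,0]],[[0,0,-25],[0,0,0]],[[0,0,0],[0,0,0]],[[0,0,0],[0,0,0]]])

```text
time_s: 15.08
eef_pos: [480.1, 271.0, 121.1]
ee_rot: [0.001, -0.702, 0.713, -0.001]
force: [-0.3, -0.5, -0.3]
grip_width: 0.471
```

```bash
python3 - <<'E'
from h import *
s=ctrl.sense(); q=s["ee_rot"]; R=Rn.from_quat([q[1],q[2],q[3],q[0]]).as_matrix()
p=np.array(s["eef_pos"]);print(p,np.degrees(np.arctan2(R[1,0],R[0,0])),s["joints"])
C,im=shot("wrist","nd4")
E
```

```text
[480.10751384 270.96719588 121.10343154] -90.89676168564348 [3.01266164e-01 4.77014739e-01 1.56380920e+00 5.06038427e-06
 1.09823644e+00 1.88771259e+00]
```

View pics/nd4.png

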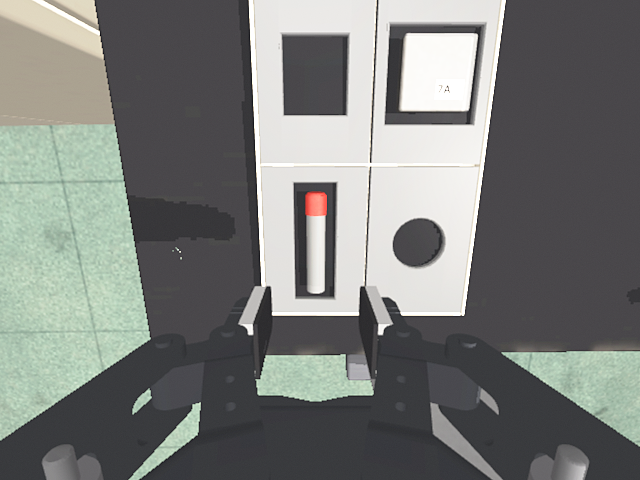

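The needle tube lies in its trough at (315,242), inside the cut-out with margins all round. 12 pictures viewed so far. Next I'll go above the farthest vial and bring the jaws back to world x.

Call:
play_rows(motion=[[[35.2,-7.8,0],[0,0,0]],[[35.2,-7.8,0],[0,0,0]],[[35.2,-7.8,0],[0,0,0]],[[35.2,-7.8,0],[0,0,0]],[[35.2,-7.8,0],[0,0,0]],[[35.2,-7.8,0],[0,0,0]],[[35.2,-7.8,0],[0,0,0]],[[35.2,-7.8,0],[0,0,0]],[[35.2,-7.8,0],[0,0,0]],[[35.2,-7.8,0],[0,0,0]],[[35.2,-7.8,0],[0,0,0]],[[35.2,-7.8,0],[0,0,0]],[[35.2,-7.8,0],[0,0,0]]])

```text
time_s: 16.22
eef_pos: [573.2, -189.9, 118.2]
ee_rot: [-0.0, -0.701, 0.713, 0.002]
force: [0.9, 0.6, -0.3]
grip_width: 0.465
```

Call:
play_rows(motion=[[[0,0,0],[0,0,-7]],[[0,0,0],[0,0,-7]],[[0,0,0],[0,0,-7]],[[0,0,0],[0,0,-7]],[[0,0,0],[0,0,-7]],[[0,0,0],[0,0,-7]],[[0,0,0],[0,0,-7]],[[0,0,0],[0,0,-7]],[[0,0,0],[0,0,-7]],[[0,0,0],[0,0,-7]],[[0,0,0],[0,0,-7]],[[0,0,0],[0,0,-7]],[[0,0,0],[0,0,-6]],[[0,0,0],[0,0,0]],[[0,0,0],[0,0,0]]])

```text
time_s: 17.47
eef_pos: [573.4, -188.1, 118.7]
ee_rot: [-0.001, 1.0, -0.009, -0.001]
force: [-0.2, 0.1, -0.6]
grip_width: 0.468
```

```bash
python3 - <<'E'
from h import *
s=ctrl.sense(); q=s["ee_rot"]; R=Rn.from_quat([q[1],q[2],q[3],q[0]]).as_matrix()
p=np.array(s["eef_pos"]);print(p,np.degrees(np.arctan2(R[1,0],R[0,0])),s["joints"])
for cm in ("wrist","scene","side"):
    C,im=shot(cm,"v_"+cm)
    for r in ctrl.spot_in(cm,"vial")[:6]:
        px=np.array(r["position"])*[640,480]; print(cm,round(r["p"],2),px.round(),ray(C,px,25).round(1),ray(C,px,50).round(1))
C=cam("wrist"); print(proj(C,[574,-188,50]),proj(C,[574,-188,0]))
C=cam("side"); print("gold",ray(C,(427,272),0),ray(C,(422,325),0))
E
```

```text
[ 573.3838644  -188.09806544  118.72660183] -1.0859616223040995 [-5.10928610e-01  5.86588045e-01  1.39017300e+00  5.60348266e-06
  1.16716869e+00 -4.91976071e-01]
wrist 0.72 [130. 329.] [ 425.9 -252.6   25. ] [ 441.5 -238.5   50. ]
wrist 0.63 [177. 272.] [ 468.9 -206.3   25. ] [ 480.  -197.1   50. ]
wrist 0.58 [315. 239.] [ 572.6 -182.4   25. ] [ 572.7 -175.7   50. ]
scene 0.56 [367. 217.] [ 460.8 -186.4   25. ] [ 442.8 -152.    50. ]
scene 0.51 [389. 215.] [ 421.1 -227.7   25. ] [ 404.6 -191.8   50. ]
scene 0.46 [334. 201.] [ 571.3 -196.    25. ] [ 549.  -161.3   50. ]
side 0.8 [335. 322.] [ 427.3 -260.1   25. ] [ 411.9 -286.6   50. ]
side 0.72 [340. 300.] [ 467.3 -206.7   25. ] [ 450.2 -235.5   50. ]
side 0.7 [379. 281.] [ 570.3 -187.1   25. ] [ 548.9 -216.7   50. ]
side 0.67 [293. 200.] [573.4 232.7  25. ] [551.9 185.4  50. ]
[316.29096538 256.03816353] [316.00629022 237.09112543]
gold [ 703.43176962 -177.93712459    0.        ] [ 582.73170375 -317.82285575    0.        ]
```

View pics/v_wrist.png

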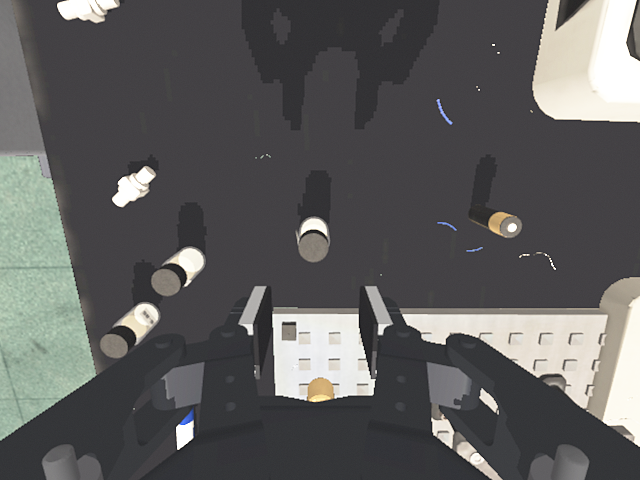

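The target vial's cap is at (314,247), putting its axis near (572.5, -182.5). The other two vials are nearer the base. 13 pictures viewed so far.

Call:
play_rows(motion=[[[-0.9,-5.5,20],[0,0,0]],[[0,0,30],[0,0,0]],[[0,0,25],[0,0,0]],[[0,0,20],[0,0,0]],[[0,0,10],[0,0,0]],[[0,0,0],[0,0,0]],[[0,0,0],[0,0,0]],[[0,0,0],[0,0,0]]])

```text
time_s: 18.43
eef_pos: [573.8, -183.3, 16.6]
ee_rot: [0.001, 1.0, -0.008, 0.001]
force: [-1.1, -0.2, -0.1]
grip_width: 0.469
```

Call:
play_rows(motion=[[[0,0,0],[0,0,0]],[[0,0,0],[0,0,0]],[[0,0,0],[0,0,0]],[[0,0,0],[0,0,0]],[[0,0,0],[0,0,0]],[[0,0,0],[0,0,0]],[[0,0,0],[0,0,0]],[[0,0,0],[0,0,0]]], fingers=12, squeeze=30)

```text
time_s: 19.1
eef_pos: [573.7, -183.1, 16.5]
ee_rot: [0.001, 1.0, -0.008, 0.001]
force: [-1.2, 0.4, 6.9]
grip_width: 0.255
```

Call:
play_rows(motion=[[[0,0,-10],[0,0,0]],[[0,0,-20],[0,0,0]],[[0,0,-30],[0,0,0]],[[0,0,-30],[0,0,0]],[[0,0,0],[0,0,0]],[[0,0,0],[0,0,0]]])

```text
time_s: 19.6
eef_pos: [573.8, -183.2, 107.3]
ee_rot: [0.001, 1.0, -0.008, 0.002]
force: [-0.2, 0.9, -0.5]
grip_width: 0.258
```

```bash
python3 - <<'E'
from h import *
s=ctrl.sense(); q=s["ee_rot"]; R=Rn.from_quat([q[1],q[2],q[3],q[0]]).as_matrix()
p=np.array(s["eef_pos"]);print(p,s["grip_width"])
print("shift to hole",(R.T@(np.array([477.9,191,p[2]])-p)).round(1))
C,im=shot("wrist","v2")
# cap: dark disc between pads
print([proj(C,[p[0],p[1]+d,p[2]-10+48]).round(1) for d in (0,-11,11)])
cv2.imwrite("pics/v2.png",im[200:420,200:440,::-1].repeat(2,0).repeat(2,1))
E
```

```text
[ 573.75829892 -183.1614805   107.32948843] 0.25764837693056897
shift to hole [-101.7 -372.6   -1. ]
[array([317.6, 350. ]), array([318. , 376.4]), array([317.2, 322.2])]
```

View pics/v2.png

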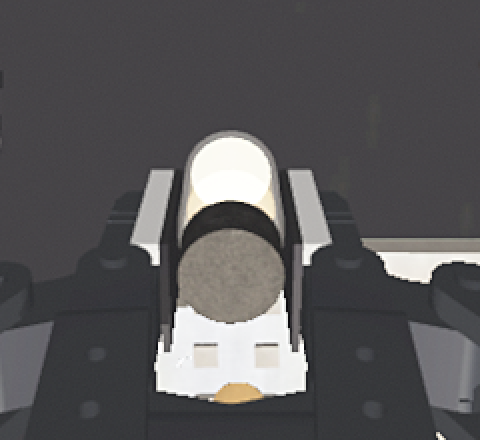

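The vial is gripped upright with the cap seen between the pads (14 pictures viewed). Carrying it to the round recess.

Call:
play_rows(motion=[[[-9.2,-33.8,0],[0,0,0]],[[-9.2,-33.8,0],[0,0,0]],[[-9.2,-33.8,0],[0,0,0]],[[-9.2,-33.8,0],[0,0,0]],[[-9.2,-33.8,0],[0,0,0]],[[-9.3,-33.7,0],[0,0,0]],[[-9.3,-33.7,0],[0,0,0]],[[-9.3,-33.7,0],[0,0,0]],[[-9.3,-33.7,0],[0,0,0]],[[-9.3,-33.7,0],[0,0,0]],[[-9.2,-33.7,0],[0,0,0]],[[0,0,25],[0,0,0]],[[0,0,25],[0,0,0]],[[0,0,15],[0,0,0]],[[0,0,8],[0,0,0]],[[0,0,0],[0,0,0]],[[0,0,0],[0,0,0]],[[0,0,0],[0,0,0]]])

```text
time_s: 21.15
eef_pos: [477.7, 189.9, 32.9]
ee_rot: [-0.0, 1.0, -0.008, 0.001]
force: [0.3, -0.1, -0.2]
grip_width: 0.257
```

Call:
play_rows(motion=[[[0,0,3],[0,0,0]],[[0,0,3],[0,0,0]],[[0,0,0],[0,0,0]],[[0,0,0],[0,0,0]],[[0,0,0],[0,0,0]]])

```text
time_s: 21.57
eef_pos: [477.3, 189.9, 26.2]
ee_rot: [-0.0, 1.0, -0.008, 0.0]
force: [0.5, -0.1, 0.3]
grip_width: 0.26
```

Call:
play_rows(motion=[[[0,0,0.5],[0,0,0]],[[0,0,0],[0,0,0]],[[0,0,0],[0,0,0]]])

```text
time_s: 21.82
eef_pos: [477.2, 189.9, 25.6]
ee_rot: [0.0, 1.0, -0.008, -0.0]
force: [0.4, 0.1, 0.8]
grip_width: 0.259
```

Call:
play_rows(motion=[[[0,0,0],[0,0,0]],[[0,0,0],[0,0,0]],[[0,0,0],[0,0,0]],[[0,0,0],[0,0,0]],[[0,0,0],[0,0,0]]], fingers=45)

```text
time_s: 22.23
eef_pos: [477.2, 190.0, 25.6]
ee_rot: [-0.0, 1.0, -0.008, 0.0]
force: [0.2, -0.4, -0.1]
grip_width: 0.527
```

Call:
play_rows(motion=[[[0,0,-10],[0,0,0]],[[0,0,-20],[0,0,0]],[[0,0,-30],[0,0,0]],[[0,0,-35],[0,0,0]],[[0,35,0],[0,0,0]],[[0,35,0],[0,0,0]],[[0,35,0],[0,0,0]],[[-9,35,0],[0,0,0]],[[-10,35,0],[0,0,0]],[[-10,30,0],[0,0,0]],[[-10,0,0],[0,0,0]],[[-10,0,0],[0,0,0]],[[0,0,0],[0,0,0]],[[0,0,0],[0,0,0]]])

```text
time_s: 23.4
eef_pos: [425.2, -14.3, 121.3]
ee_rot: [0.0, 1.0, -0.008, 0.001]
force: [0.4, 0.4, 0.3]
grip_width: 0.528
```

```bash
python3 - <<'E'
from h import *
s=ctrl.sense(); q=s["ee_rot"]; R=Rn.from_quat([q[1],q[2],q[3],q[0]]).as_matrix()
p=np.array(s["eef_pos"]);print(p,np.degrees(np.arctan2(R[1,0],R[0,0])),s["joints"])
C,im=shot("wrist","t1")
for n,z in (("tee_adapter",8),("straight_adapter",8),("vial",34)):
    for r in ctrl.spot_in("wrist",n)[:3]:
        px=np.array(r["position"])*[640,480]; print(n,round(r["p"],2),px.round(),ray(C,px,z).round(1))
C2,i2=shot("side","s2"); C3,i3=shot("scene","c2")
a=i2[140:340,200:440].repeat(2,0).repeat(2,1); b=i3[220:380,140:380].repeat(2,0).repeat(2,1)
x,y=proj(C,[427,-20,8]).astype(int); print(x,y)
t=im[:,40:520]; t=cv2.resize(t,(320,320))
crop=cv2.resize(im[max(0,y-50):y+50,max(0,x-50):x+50],(480,480)); 
# montage
top=np.vstack([a[:300,:400],b[:300,:400]]); 
bot=np.vstack([cv2.resize(im,(400,300)),cv2.resize(crop,(300,300)).__class__ and np.hstack([cv2.resize(crop,(300,300)),np.zeros((300,100,3),np.uint8)])])
cv2.imwrite("pics/mont.png",np.hstack([top,bot])[:,:,::-1])
E
```

```text
[425.242667   -14.33602131 121.28374438] -0.915929178678031 [-3.10587415e-01  2.28235131e-01  1.92827300e+00  5.50831016e-05
  9.83957812e-01 -2.94631756e-01]
tee_adapter 0.91 [315. 252.] [424.8 -24.4   8. ]
straight_adapter 0.71 [335. 378.] [ 440.6 -142.2    8. ]
317 246
```

View pics/mont.png

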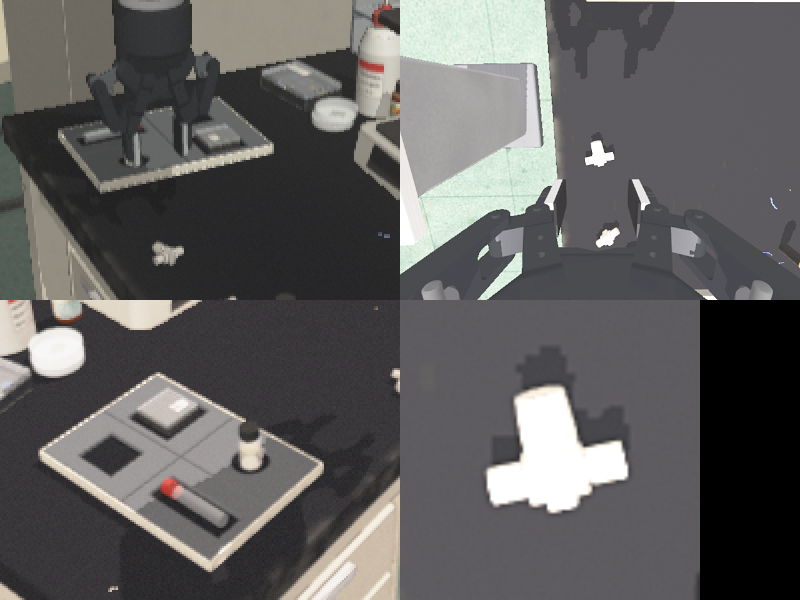

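The vial stands upright in the round recess, and the gel box and needle tube are in place (15 pictures viewed). The tee lies at about (425,-22) with its stem toward +y and slightly toward −x. Now for its pose.

```bash
python3 - <<'E'
from h import *
C=cam("wrist"); im=cv2.imread("pics/t1.png")[:,:,::-1]; g=im.max(2)
m=np.zeros(g.shape,np.uint8); m[200:290,270:370]=g[200:290,270:370]>130
w=rect(C,m,8); print(w[:3]); W=w[3]
best=[]
# angle by max mirror symmetry about stem axis
ys,xs=np.nonzero(m); P=np.array([ray(C,(x,y),8)[:2] for x,y in zip(xs,ys)])
for a in np.arange(0,25,1.):
    th=np.radians(a); v=P@[np.cos(th),np.sin(th)]; u=P@[-np.sin(th),np.cos(th)]
    h,_,_=np.histogram2d(u-u.mean(),v,bins=[np.arange(-30,30,1.5),np.arange(v.min()-1,v.max()+2,1.0)])
    # mirror across best c
    s=0
    for c in np.arange(-6,7):
        hh=np.roll(h[:,::-1],c,1); s=max(s,np.minimum(h>0,hh>0).sum()/np.maximum(h>0,hh>0).sum())
    best.append((round(s,3),a))
print(sorted(best)[-4:])
for a in (9,11,13):
    th=np.radians(a); v=W@[np.cos(th),np.sin(th)]; u=W@[-np.sin(th),np.cos(th)]
    uc,vc=(u.min()+u.max())/2,(v.min()+v.max())/2
    print(a,"ext run",np.ptp(v).round(1),"stem",np.ptp(u).round(1),"ctr",(vc*np.array([np.cos(th),np.sin(th)])+uc*np.array([-np.sin(th),np.cos(th)])).round(1))
E
```

```text
(array([427.9, -18.7]), array([34.5, 36.6]), 88.2)
[(np.float64(0.907), np.float64(13.0)), (np.float64(0.943), np.float64(10.0)), (np.float64(0.947), np.float64(11.0)), (np.float64(0.955), np.float64(12.0))]
9 ext run 37.3 stem 34.5 ctr [426.4 -18.7]
11 ext run 37.4 stem 34.5 ctr [426.1 -18.8]
13 ext run 37.4 stem 34.4 ctr [425.8 -18.8]
```

Call:
play_rows(motion=[[[0.9,4.7,0],[0,0,0]],[[0,0,5],[0,0,7]],[[0,0,5],[0,0,7]],[[0,0,5],[0,0,7]],[[0,0,5],[0,0,7]],[[0,0,5],[0,0,7]],[[0,0,5],[0,0,7]],[[0,0,5],[0,0,7]],[[0,0,5],[0,0,7]],[[0,0,5],[0,0,7]],[[0,0,5],[0,0,7]],[[0,0,5],[0,0,7.1]],[[0,0,0],[0,0,0]],[[0,0,0],[0,0,0]],[[0,0,0],[0,0,0]]], fingers=60)

```text
time_s: 24.95
eef_pos: [426.0, -19.2, 65.8]
ee_rot: [-0.0, 0.778, -0.628, 0.0]
force: [-0.2, 0.1, -0.1]
grip_width: 0.702
```

```bash
python3 - <<'E'
from h import *
s=ctrl.sense(); q=s["ee_rot"]; R=Rn.from_quat([q[1],q[2],q[3],q[0]]).as_matrix()
p=np.array(s["eef_pos"]);print(p,np.degrees(np.arctan2(R[1,0],R[0,0])))
C,im=shot("wrist","t2"); g=im.max(2); print("proj",proj(C,[426,-19,8]))
m=(g>130).astype(np.uint8); x,y=proj(C,[426,-19,8]).astype(int)
n,l,st,ce=cv2.connectedComponentsWithStats(m); k=l[y,x]; print(st[k])
ys,xs=np.nonzero(l==k); W=np.array([ray(C,(a,b),8) for a,b in zip(xs,ys)])
L=(W-p)@R; print("tool-frame x range",L[:,0].min(),L[:,0].max(),"y",L[:,1].min(),L[:,1].max())
stem=L[L[:,0]<-6]; print("stem y by x:",[(a,L[(L[:,0]>a)&(L[:,0]<a+2),1].min().round(1),L[(L[:,0]>a)&(L[:,0]<a+2),1].max().round(1)) for a in (-15,-12,-9,-6,-3,6,10)])
E
```

```text
[426.0308206  -19.15892965  65.80672693] -77.79309881803186
proj [314.96807379 261.59535634]
[ 289  232   51   60 1757]
tool-frame x range -16.590655490485357 15.031899801587155 y -19.12188900543488 20.00029212026975
stem y by x: [(-15, np.float64(-7.0), np.float64(7.0)), (-12, np.float64(-7.6), np.float64(7.0)), (-9, np.float64(-7.6), np.float64(7.0)), (-6, np.float64(-7.6), np.float64(7.6)), (-3, np.float64(-7.6), np.float64(7.6)), (6, np.float64(-19.1), np.float64(20.0)), (10, np.float64(-18.5), np.float64(19.3))]
```

The tee is centred and aligned in the tool frame (x −16.6…15, stem y ±7). Descending.

Call:
play_rows(motion=[[[0,0,25],[0,0,0]],[[0,0,20],[0,0,0]],[[0,0,10],[0,0,0]],[[0,0,4],[0,0,0]],[[0,0,0],[0,0,0]],[[0,0,0],[0,0,0]],[[0,0,0],[0,0,0]],[[0,0,0],[0,0,0]]])

```text
time_s: 25.67
eef_pos: [426.3, -19.1, 7.3]
ee_rot: [-0.0, 0.777, -0.629, 0.001]
force: [0.0, 0.1, -0.1]
grip_width: 0.706
```

Call:
play_rows(motion=[[[0,0,0.8],[0,0,0]],[[0,0,0],[0,0,0]],[[0,0,0],[0,0,0]]])

```text
time_s: 25.92
eef_pos: [425.9, -19.0, 6.0]
ee_rot: [-0.0, 0.777, -0.629, 0.0]
force: [-0.3, 1.0, 0.2]
grip_width: 0.699
```

Call:
play_rows(motion=[[[0,0,0],[0,0,0]],[[0,0,0],[0,0,0]],[[0,0,0],[0,0,0]],[[0,0,0],[0,0,0]],[[0,0,0],[0,0,0]],[[0,0,0],[0,0,0]],[[0,0,0],[0,0,0]],[[0,0,0],[0,0,0]]], fingers=20, squeeze=35)

```text
time_s: 26.58
eef_pos: [425.9, -19.0, 6.0]
ee_rot: [-0.0, 0.777, -0.629, 0.0]
force: [-1.7, 0.6, 6.2]
grip_width: 0.334
```

Call:
play_rows(motion=[[[0,0,-10],[0,0,0]],[[0,0,-25],[0,0,0]],[[0,0,-30],[0,0,0]],[[0,0,-30],[0,0,6.5]],[[0,0,-20],[0,0,6.8]],[[0,0,0],[0,0,0]],[[0,0,0],[0,0,0]]])

```text
time_s: 27.17
eef_pos: [426.0, -19.1, 121.1]
ee_rot: [0.0, -0.7, 0.714, -0.001]
force: [0.4, -0.5, -1.4]
grip_width: 0.334
```

```bash
python3 - <<'E'
from h import *
s=ctrl.sense(); q=s["ee_rot"]; R=Rn.from_quat([q[1],q[2],q[3],q[0]]).as_matrix()
p=np.array(s["eef_pos"]);print(p,np.degrees(np.arctan2(R[1,0],R[0,0])),s["joints"])
print("shift to tee insert",(R.T@(np.array([596.9,268.6,p[2]])-p)).round(1))
E
```

```text
[426.02761927 -19.05924245 121.06513399] -91.20391692511674 [-3.20910215e-01  2.30337397e-01  1.92620001e+00 -1.95959666e-05
  9.83454088e-01  1.27090890e+00]
shift to tee insert [-2.912e+02 -1.648e+02  1.000e-01]
```

```bash
python3 - <<'E'
from h import *
C=cam("side"); D=cam("scene")
print("bottle",ray(C,(390,196),0).round(),ray(D,(141,243),0).round(),"dish",ray(C,(367,203),0).round(),ray(D,(169,250),0).round())
E
```

```text
bottle [852. 182.   0.] [850. 209.   0.] dish [770. 173.   0.] [776. 188.   0.]
```

Call:
play_rows(motion=[[[-29.1,-16.5,0],[0,0,0]],[[-29.1,-16.5,0],[0,0,0]],[[-29.1,-16.5,0],[0,0,0]],[[-29.1,-16.5,0],[0,0,0]],[[-29.1,-16.5,0],[0,0,0]]])

```text
time_s: 27.58
eef_pos: [511.4, 126.1, 118.8]
ee_rot: [-0.001, -0.7, 0.714, 0.001]
force: [0.6, -1.7, 0.2]
grip_width: 0.334
```

Bottle and dish are well clear. Continuing to the tee recess.

Call:
play_rows(motion=[[[-29.1,-16.5,0],[0,0,0]],[[-29.1,-16.5,0],[0,0,0]],[[-29.1,-16.5,0],[0,0,0]],[[-29.2,-16.5,0],[0,0,0]],[[-29.2,-16.3,0],[0,0,0]],[[0,0,20],[0,0,0]],[[0,0,25],[0,0,0]],[[0,0,20],[0,0,0]],[[0,0,0],[0,0,0]],[[0,0,0],[0,0,0]],[[0,0,0],[0,0,0]]])

```text
time_s: 28.5
eef_pos: [597.5, 268.4, 56.3]
ee_rot: [0.0, -0.699, 0.715, -0.0]
force: [-0.4, 0.4, 0.2]
grip_width: 0.333
```

```bash
python3 - <<'E'
from h import *
print(ctrl.sense()["eef_pos"])
C,im=shot("wrist","t3")
g=im.max(2)
for c in [(572,246.6),(572,290.6),(621.9,246.6),(621.9,290.6)]: print(proj(C,[*c,14]).round())
# dark recess extent on rows near far (+x) end
p0=proj(C,[616,268.6,14]).astype(int); row=g[p0[1]]; d=np.nonzero(row[p0[0]-60:p0[0]+60]<75)[0]+p0[0]-60; print("row",p0,d.min(),d.max(), ray(C,(d.min(),p0[1]),14).round(1),ray(C,(d.max(),p0[1]),14).round(1))
E
```

```text
[597.52866442 268.38409153  56.30636418]
[352. 309.]
[279. 311.]
[353. 229.]
[275. 230.]
row [313 239] 276 350 [616.8 290.2  14. ] [615.9 248.1  14. ]
```

Call:
play_rows(motion=[[[0,0,18],[0,0,0]],[[0,0,14],[0,0,0]],[[0,0,7],[0,0,0]],[[0,0,0],[0,0,0]],[[0,0,0],[0,0,0]],[[0,0,0],[0,0,0]],[[0,0,0],[0,0,0]]])

```text
time_s: 29.13
eef_pos: [597.8, 268.5, 18.0]
ee_rot: [0.001, -0.699, 0.715, -0.0]
force: [0.3, -0.2, -0.1]
grip_width: 0.335
```

Call:
play_rows(motion=[[[0,0,1.8],[0,0,0]],[[0,0,0],[0,0,0]],[[0,0,0],[0,0,0]],[[0,0,0],[0,0,0]]])

```text
time_s: 29.47
eef_pos: [597.2, 268.4, 15.1]
ee_rot: [0.0, -0.699, 0.715, -0.0]
force: [-0.7, 0.1, 0.3]
grip_width: 0.331
```

Call:
play_rows(motion=[[[0,0,0],[0,0,0]],[[0,0,0],[0,0,0]],[[0,0,0],[0,0,0]],[[0,0,0],[0,0,0]],[[0,0,0],[0,0,0]]], fingers=50)

```text
time_s: 29.88
eef_pos: [597.2, 268.4, 15.0]
ee_rot: [0.0, -0.699, 0.715, -0.0]
force: [0.1, 0.1, 0.6]
grip_width: 0.584
```

Call:
play_rows(motion=[[[0,0,-10],[0,0,0]],[[0,0,-20],[0,0,0]],[[0,0,-35],[0,0,0]],[[0,0,-35],[0,0,0]],[[0,20,-30],[0,0,0]],[[0,35,-10],[0,0,0]],[[0,35,0],[0,0,0]],[[20,30,0],[0,0,0]],[[20,10,0],[0,0,0]],[[0,0,0],[0,0,0]],[[0,0,0],[0,0,0]]])

```text
time_s: 30.8
eef_pos: [466.4, 231.1, 156.2]
ee_rot: [0.001, -0.699, 0.715, -0.0]
force: [0.0, -0.4, 1.0]
grip_width: 0.584
```

```bash
python3 - <<'E'
from h import *
s=ctrl.sense(); print(s["eef_pos"],s["force"])
C,im=shot("wrist","f_w"); C2,i2=shot("side","f_s"); C3,i3=shot("scene","f_c")
b=cv2.resize(i3[240:360,140:320],(400,267)); a=cv2.resize(i2[170:250,215:345],(400,246))
a=np.vstack([a,b,np.zeros((600-513,400,3),np.uint8)])
cv2.imwrite("pics/final.png",np.hstack([cv2.resize(im,(400,300)).repeat(1,0) if 0 else np.vstack([cv2.resize(im[:300],(400,188)),cv2.resize(im[0:330,110:550],(400,300)),np.zeros((112,400,3),np.uint8)]),a])[:,:,::-1])
for n in ("vial","straight_adapter","marker_pen"):
    for r in ctrl.spot_in("side",n)[:4]:
        pass
C2i=ctrl.capture("side")
for n,z in (("straight_adapter",8),("marker_pen",8),("vial",25),("tee_adapter",8)):
    for r in ctrl.spot_in("side",n)[:4]:
        px=np.array(r["position"])*[640,480]; print(n,round(r["p"],2),ray(C2,px,z).round())
E
```

```text
[466.4465891  231.13122012 156.2223333 ] [ 0.01885338 -0.37014614  0.96574648]
straight_adapter 0.67 [ 440. -153.    8.]
marker_pen 0.62 [ 448. -381.    8.]
vial 0.73 [ 425. -261.   25.]
vial 0.69 [483. 203.  25.]
vial 0.64 [ 467. -207.   25.]
tee_adapter 0.54 [602. 276.   8.]
```

View pics/final.png

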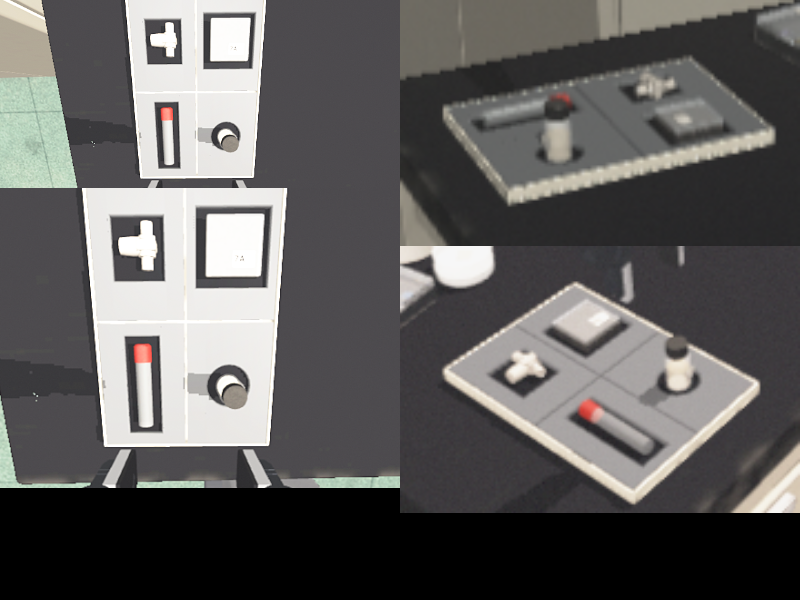

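All four parts sit in their recesses, with the vial upright at (230,390) in the enlarged view and the tee flat inside its rectangle. The look-alikes are where they were. Handing in.

```bash
python3 -c "
from rig import ctrl
print(ctrl.finish_job())"
```

```text
the job is handed in; nothing more can be done
None
```

The white tray is kitted and the job is handed in. I placed the gel box, needle tube, farthest vial and T-piece in that order, each in its matching recess, at about 31 s on the robot's clock.

- **Placement:** the last wrist, side and scene pictures show all four parts inside their recesses with visible margins and the vial standing upright. The gripper was open, about 156 mm up, and touching nothing.
- **Forces:** none of the readings taken between moves went above about 7 N.
- **Look-alikes:** I did not touch the straight adapter, the marker pen or the other two vials. The network found the two vials and the pen within about 6 mm of their first readings. It put the straight adapter about 7 mm off its first side-camera reading. I took that as detector scatter, because the earlier wrist views had already put it within about 2 mm of that in x.
- **Disagreements:**
  - Measured tool heights were sometimes 1–2 mm above what I had commanded. I lowered the needle tube, vial and T-piece in small steps against the readings.
  - The vial sat about 2–4 mm off-centre in the grip. I corrected for 2 mm of that when placing it.

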